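# Wake and zero the balance under the beaker

### The job

Two identical balances stand on the bench; wake the one that carries the beaker by pressing its round key, let that key come up again, then zero it by pressing its long bar key. Press with the fingertips, lightly, each key fully down for about half a second. Do not press the square key, do not touch the other balance or the beaker, push or lift nothing, and finish with the fingers withdrawn.

Things in the scene. Friction and masses are not known exactly. Their poses are not given: they have to be found in the camera images.
- balance_1: bench balance carrying the beaker; both are alike. Grey box 160 (x) x 120 (y) x 28 mm high, loose, about 0.9 kg. Origin: centre of the underside, z up; its front faces own -x. Steel pan, 84 mm across, centred at x +30 mm, y 0, top 36 mm up. Black keys in a row along the front at x -60 mm: bar at y +40 mm, square at y 0, round at y -36 mm; dark display strip between keys and pan.
- balance_1_round_top (a point): centre of the top face of the round key (power), 14 mm across, on balance_1; it stands 6.5 mm above the console, 34.5 mm above the bench, and moves with the key; axes as the balance
- balance_1_round (a joint): travel in m of the round key (power), 14 mm across, on balance_1: 0 up, 0.005 fully down (then still 1.5 mm proud); counts as pressed from 0.003; a spring lifts it again; about 1 N to start it, 4 N to hold it fully down
- balance_1_square_top (a point): centre of the top face of the square key (mode), 13 x 13 mm, on balance_1; it stands 6.5 mm above the console, 34.5 mm above the bench, and moves with the key; axes as the balance
- balance_1_square (a joint): travel in m of the square key (mode), 13 x 13 mm, on balance_1: 0 up, 0.005 fully down (then still 1.5 mm proud); counts as pressed from 0.003; a spring lifts it again; about 1 N to start it, 4 N to hold it fully down
- balance_1_bar_top (a point): centre of the top face of the long bar key (zero), 14 mm (x) by 28 mm (y), on balance_1; it stands 6.5 mm above the console, 34.5 mm above the bench, and moves with the key; axes as the balance
- balance_1_bar (a joint): travel in m of the long bar key (zero), 14 mm (x) by 28 mm (y), on balance_1: 0 up, 0.005 fully down (then still 1.5 mm proud); counts as pressed from 0.003; a spring lifts it again; about 1 N to start it, 4 N to hold it fully down
- balance_2: bench balance carrying the ring; both are alike. Grey box 160 (x) x 120 (y) x 28 mm high, loose, about 0.9 kg. Origin: centre of the underside, z up; its front faces own -x. Steel pan, 84 mm across, centred at x +30 mm, y 0, top 36 mm up. Black keys in a row along the front at x -60 mm: bar at y +40 mm, square at y 0, round at y -36 mm; dark display strip between keys and pan.
- beaker: open cream beaker, 47 mm wide, 44 mm high, 60 g, loose, standing upright near the middle of the pan of balance_1 (top 80 mm above the bench); origin: centre of its underside, z up
- ring: gold ring blank, 22 mm wide, 8 mm high, lying loose on the pan of balance_2; origin: centre of its underside
- cone: small white cone, 45 mm wide, 40 mm high, loose on the bench; origin: centre of its underside
- green_cup: small green open cup, 52 mm wide, 31 mm high, loose on the right of the bench; origin: centre of its underside
- tweezers: cross-locking tweezers, 156 mm long (own y), 20 mm wide, 9 mm high, lying loose to the right; origin: centre of the underside
- block: steel bench block, 70 (x) x 102 (y) x 18 mm, 0.9 kg, loose on the bench; origin: centre of its underside
- pliers: pliers lying flat and loose on the right of the bench, 127 (own x) x 50 x 11 mm; origin: centre of the underside
- balance_1_pan (a point): centre of the top of the pan of balance_1, 36 mm above the bench
There are look-alikes about, which are no part of the job. What is shaped like the beaker but purple is not meant.

How it is judged (in metres and radians):
On the way, in this order (a step that is already met when the one before it is completed fails the run):
1. the round key of the beaker's balance is held down by the fingers, the bar key up (value of joint balance_1_round above 0.003 m and value of joint balance_1_bar below 0.001 m and contact force between the fingers and balance_1 above 0.5 N), for 0.25 s.
2. the round key is up again and the bar key of the same balance is held down by the fingers (value of joint balance_1_bar above 0.003 m and value of joint balance_1_round below 0.001 m and contact force between the fingers and balance_1 above 0.5 N), for 0.25 s.
At the end, for the whole second after the job is handed in: all three keys of the beaker's balance are up again; both balances, the ring, the steel block, the cone, the green cup, the tweezers and the pliers are within 10 mm of where they stood; the beaker stands upright (within 0.1 rad) within 25 mm of the centre of its pan; balance and beaker at rest (value of joint each of balance_1_round, balance_1_square, balance_1_bar below 0.001 m and distance of each of balance_1, balance_2, block, cone, green_cup, tweezers, pliers, ring from where it was at the start of the episode below 0.01 m and distance between beaker and balance_1_pan below 0.025 m and angle between beaker's own z axis and vertical below 0.1 rad and linear speed of each of balance_1, beaker below 0.02 m/s); the robot touches nothing.
It fails at once if the square key is pressed (value of joint balance_1_square above 0.002 m).
It fails at once if the other balance (its keys included), its ring or the beaker is touched (contact force between any of the arm, the fingers and balance_2 above 0.5 N or contact force between any of the arm, the fingers and ring above 0.5 N or contact force between any of the arm, the fingers and beaker above 0.5 N).
It fails at once if a key is pressed with more than 25 N (contact force between any of the arm, the fingers and balance_1 above 25 N).
It fails at once if a balance is lifted, or pushed by more than 10 mm (height (world z) of any of balance_1, balance_2 above 0.006 m or distance of any of balance_1, balance_2 from where it was at the start of the episode above 0.01 m).
It fails at once if the beaker, the ring or a bystander is shifted by more than 10 mm (distance of any of beaker, ring, block, cone, green_cup, tweezers, pliers from where it was at the start of the episode above 0.01 m).
It also fails if it takes over 35 s, if anything falls off the work surface, if the arm or the gripper's body presses on something with over 40 N, if the wrist force passes 120 N, or if a joint passes its speed limit or range.

### The arm

A 6-joint arm with a two-finger parallel gripper is mounted at the origin on a cart in front of the work surface, level with it; the furniture and walls round the work are solid. World frame = base frame: x ahead of the robot, y to its left, z up, the work surface at z = 0. Lengths are in mm, angles in rad, forces in N, time in s.
With the tool pointing down it reaches from about 400 to 825 mm from the base axis. Payload 7 kg.
Tool frame: the origin (TCP) lies at the very end of the fingers, on their centre line; the grasp point (between the pads) lies 19 mm behind it; z points along the fingers, y is the line along which they close (so a half turn about z gives the same grasp; the last joint's range is limited). The gripper opens to 88 mm and grips with 3 to 60 N. Pads are 19 mm wide; open, the fingers measure 130 mm over their backs; the gripper's body (78 mm by 193 mm) begins 47 mm behind the grasp point.
Start: joints at [0.288, 0.359, 0.012, 0, -1.224, -0.288], TCP at [674.978, -0.019, 226.561] pointing down, gripper open.
Joint ranges: [-3.07, 3.07], [-1.43, 2.12], [-1.02, 1.25], [-3.03, 1.67], [-3.05, -0], [-3.03, 3.03]. Speed limits (rad/s): [2.39, 2.39, 3.01, 3.14, 3.14, 3.14].

### API

Orientations are given as a unit quaternion [x, y, z, w].
In Python, from plant import bot gives the robot as it stands. Calls block until the motion is done:
- bot.move_ptp(position, orientation): joint-space move of the TCP to a pose.
- bot.line_to(position, velocity=150, ori=None): straight line of the TCP; ori=None keeps the orientation; velocity is the mean speed in mm/s.
- bot.move_joints(angles): joint-space move.
- bot.move_gripper(opening, force=None): finger opening in mm; force is the grip in N (None keeps the last); returns when the fingers have stopped.
- bot.pause(seconds).
- bot.solve_ik(position, orientation): joint angles nearest the present ones, or None.
- bot.read_state(): the state.
- bot.camera(name): name is "scene" or "side" or "wrist"; returns the picture (384x512x3 uint8, red, green, blue); there is no depth.
- bot.get_calibration(name): a dict with "fx", "fy", "cx", "cy" (pixels), "view" (4x4, takes a point from world to camera coordinates); the wrist camera has in their place "T_tool_cam" (4x4, takes a point from camera to tool coordinates, whose origin is the TCP and whose axes are the flange's). Camera axes: x right, y up, looking along -z (the intrinsics and any distortion apply to the point x, -y, -z); pixel columns grow to the right and rows downward; lengths in mm; the calibration is good to about 2 mm. A picture is of the moment at which its call begins: read the wrist's pose just before it. get_calibration takes no time and is no camera call.
A pose or a line that the arm cannot do raises bot.Unreachable and nothing moves.
- bot.close_job(): hands the job in; it is judged then, once.
The state is a dict: "t": time; "joint_pos": joint angles; "qvel": joint speeds; "tau": joint torques, N m; "tcp_pos": TCP position; "eef_rot": TCP orientation; "contact_force": force on the tool from outside, world axes, zero at the start; "moment": the same for the moment, N m; "width": finger opening in mm; "finger_force": force on a finger pad.
Only numpy, scipy, OpenCV 4.12 (cv2) and the standard library are available. Lean on these libraries where they do the work, as an engineer would, in place of code of your own. Each camera call takes 0.05 s, during which the arm holds its last target. There are 200 camera calls.

## Working session

There is one attempt and no reset: what is moved stays moved. The work goes in short steps, each a Python script; the robot and the scene stay as the last script left them, time stands still between calls to the robot, and variables do not carry over. Pictures are saved under pics/ and viewed, at most 10 in all, crops included, and the job is handed in when it is done.

```bash
mkdir -p pics
python3 - <<'E'
from plant import bot
import cv2,numpy as np
for n in ("scene","wrist"):
    s=bot.read_state(); im=bot.camera(n); cv2.imwrite(f"pics/{n}0.png",cv2.resize(im[:,:,::-1],(800,600),interpolation=cv2.INTER_CUBIC))
    c=bot.get_calibration(n); print(n,{k:(np.round(v,3).tolist()) for k,v in c.items()})
print(s['tcp_pos'],s['eef_rot'],s['t'])
E
```

```text
scene {'fx': 449.681, 'fy': 449.681, 'cx': 254.911, 'cy': 190.736, 'view': [[-0.704, -0.71, 0.005, 551.3], [0.324, -0.314, 0.892, -180.827], [-0.632, 0.63, 0.451, -1223.948], [0.0, 0.0, 0.0, 1.0]]}
wrist {'fx': 338.708, 'fy': 338.708, 'cx': 258.352, 'cy': 199.079, 'T_tool_cam': [[-0.001, 0.966, 0.258, 67.701], [1.0, 0.001, -0.001, 0.735], [-0.001, 0.258, -0.966, -158.991], [0.0, 0.0, 0.0, 1.0]]}
[ 6.74524450e+02 -3.83513987e-02  2.25646286e+02] [-7.07070998e-01  7.07142091e-01  5.11683773e-04 -6.36291100e-04] 0.05
```

View pics/scene0.png

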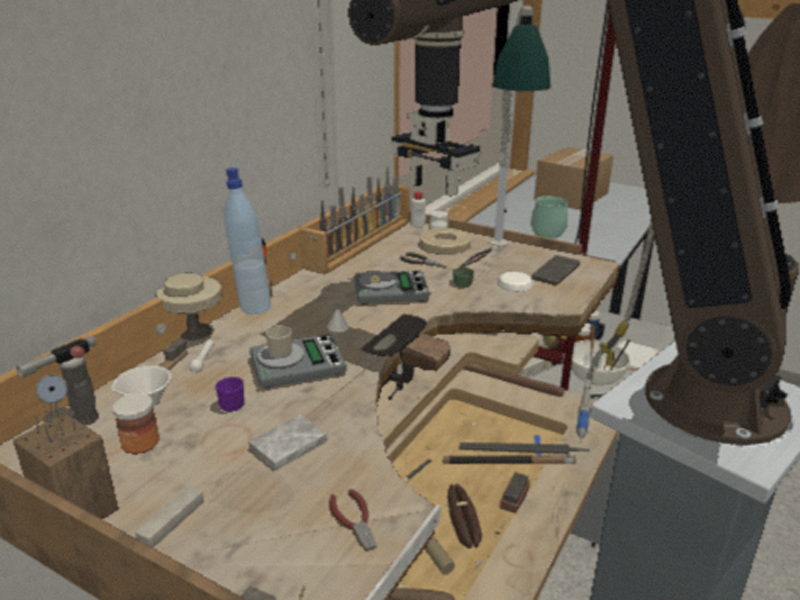

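View pics/wrist0.png

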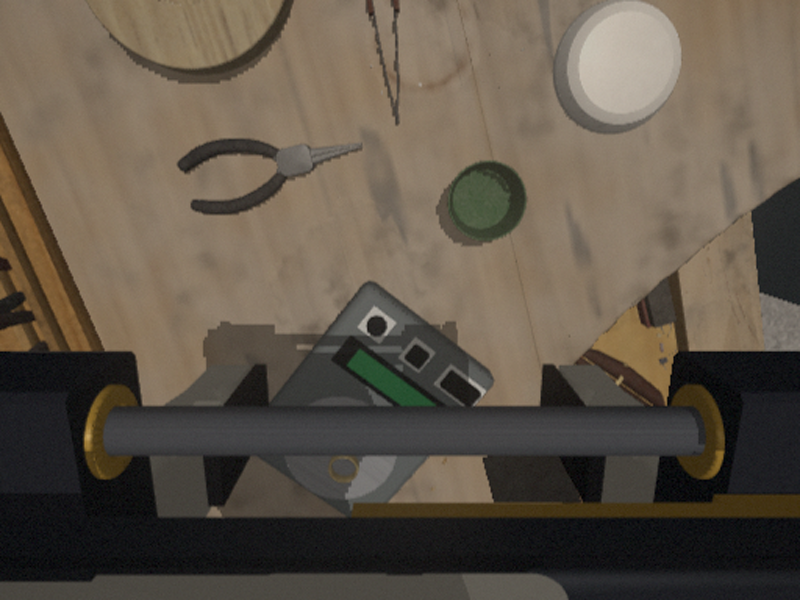

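The scene view shows the beaker's balance at about (298,357), with its pan at (282,355) and keys at (320–337, 340–368). The ring's balance is at (392,287). The wrist view shows only balance_2 (ring at (343,468)). I'll localise balance_1 roughly and look from above.

```bash
cat > h.py <<'E'
from plant import bot
import cv2,numpy as np
from scipy.spatial.transform import Rotation as R
def ray(n,uv,z,s=None):
    c=bot.get_calibration(n)
    if n=="wrist":
        T=np.eye(4);T[:3,:3]=R.from_quat(s['eef_rot']).as_matrix();T[:3,3]=s['tcp_pos'];T=T@np.array(c['T_tool_cam'])
    else: T=np.linalg.inv(np.array(c['view']))
    u,v=np.array(uv)*.64
    d=T[:3,:3]@np.array([(u-c['cx'])/c['fx'],-(v-c['cy'])/c['fy'],-1]);o=T[:3,3]
    return o+d*(z-o[2])/d[2]
E
python3 - <<'E'
from h import *
for p,z in (((282,357),36),((322,339),34),((337,367),34),((250,385),0),((392,287),28)): print(p,ray("scene",p,z).round())
im=bot.camera("scene")[190:270,140:290]
cv2.imwrite("pics/crop.png",cv2.resize(im[:,:,::-1],(750,400),interpolation=cv2.INTER_CUBIC))
E
```

```text
(282, 357) [597. 483.  36.]
(322, 339) [600. 388.  34.]
(337, 367) [504. 432.  34.]
(250, 385) [608. 549.   0.]
(392, 287) [678. 124.  28.]
```

View pics/crop.png

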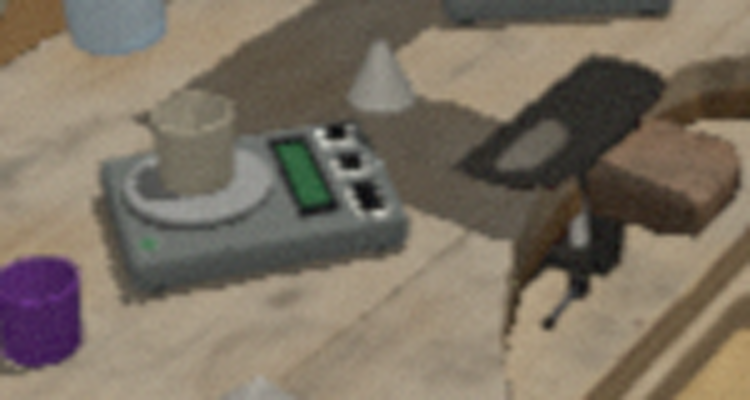

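Run:
```python
from h import *
for p,z in (((324,337.5),34),((333.8,358.4),34),((255,308),0),((196,335),0),((338,328),0)): print(p,ray("scene",p,z).round())
yb=np.array([-.9,.4,0]);yb/=np.linalg.norm(yb);zt=np.array([0,0,-1.]);xt=np.cross(yb,zt)
q=R.from_matrix(np.c_[xt,yb,zt]).as_quat(); print(xt)
bot.move_gripper(0)
p=np.array([560,405,226])-85*xt; print(p)
bot.move_ptp(p.tolist(),q.tolist()); bot.pause(.3)
s=bot.read_state();im=bot.camera("wrist")
cv2.imwrite("pics/w1.png",cv2.resize(im[:,:,::-1],(800,600),interpolation=cv2.INTER_CUBIC))
np.savez("s1",eef_rot=s['eef_rot'],tcp_pos=s['tcp_pos']);print(s['tcp_pos'],s['contact_force'],s['t'])
```

```text
(324, 337.5) [601. 381.  34.]
(333.8, 358.4) [530. 417.  34.]
(255, 308) [852. 371.   0.]
(196, 335) [836. 524.   0.]
(338, 328) [658. 299.   0.]
[-0.40613847 -0.91381155 -0.        ]
[594.52176961 482.67398163 226.        ]
[594.94447762 482.07355302 226.11661483] [ 0.89377972  0.02779596 -0.4044148 ] 3.6583
```

View pics/w1.png

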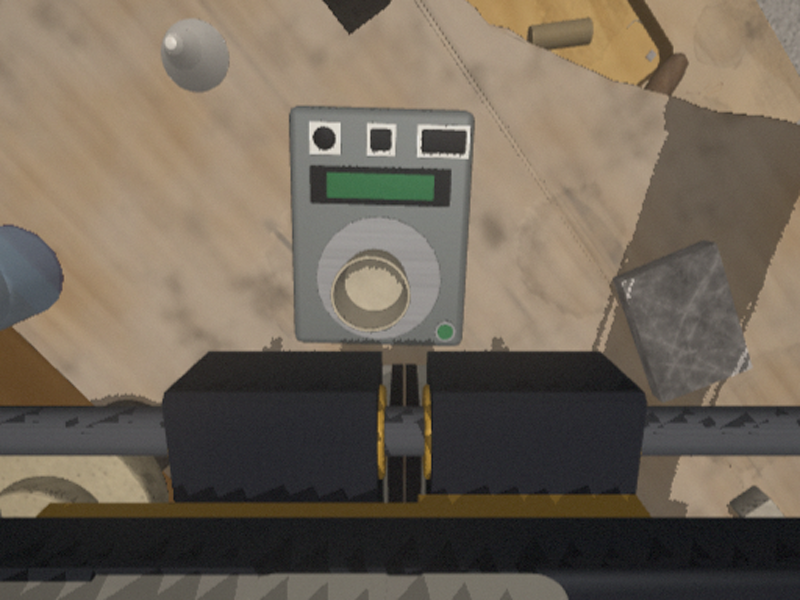

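The wrist view shows balance_1 with the round key at (324,138), square at (381,140), bar at (443,141) and the beaker on the pan at (370,290). The cone is at (196,55), clear of the keys.

Run:
```python
from h import *
s=np.load("s1.npz")
P={n:ray("wrist",uv,34.5,s) for n,uv in dict(round=(324,138),square=(381,139.5),bar=(443.5,141)).items()}
pan=ray("wrist",(378,278),36,s)
for n in P: print(n,P[n].round(1))
print("dists (36,40,76)",[np.linalg.norm(P[a]-P[b]).round(1) for a,b in (("round","square"),("square","bar"),("round","bar"))],"pan",pan.round(1),np.linalg.norm((pan-P["square"])[:2]))
print(ray("scene",(324,337.5),34.5),ray("scene",(333.8,358.4),34.5))
yb=(P["bar"]-P["round"]);yb[2]=0;yb/=np.linalg.norm(yb);xt=np.cross(yb,[0,0,-1.])
q=R.from_matrix(np.c_[xt,yb,[0,0,-1.]]).as_quat()
np.savez("plan",q=q,yb=yb,xt=xt,**P)
# approach above round, look from nearer
p=P["round"].copy();p[2]=110
bot.line_to(p.tolist(),200,q.tolist());bot.pause(.3)
s=bot.read_state();im=bot.camera("wrist");im2=bot.camera("side")
cv2.imwrite("pics/w2.png",cv2.resize(im[:,:,::-1],(800,600),interpolation=cv2.INTER_CUBIC))
cv2.imwrite("pics/side.png",cv2.resize(im2[:,:,::-1],(800,600),interpolation=cv2.INTER_CUBIC))
print(s['tcp_pos'],s['contact_force'],s['t'])
```

```text
round [603.7 382.2  34.5]
square [571.2 397.7  34.5]
bar [535.6 414.6  34.5]
dists (36,40,76) [np.float64(35.9), np.float64(39.5), np.float64(75.4)] pan [610.  477.4  36. ] 88.71492842159688
[600.59417773 381.87507801  34.5       ] [529.19385978 417.4305941   34.5       ]
[603.69136782 382.90529408 110.53293089] [-0.1234925  -0.62161271  0.73566517] 4.925
```

View pics/w2.png

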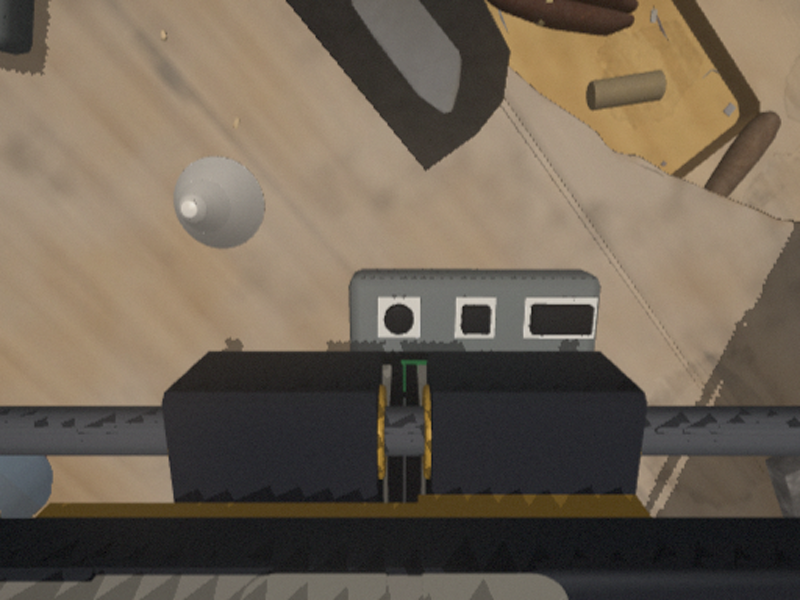

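View pics/side.png

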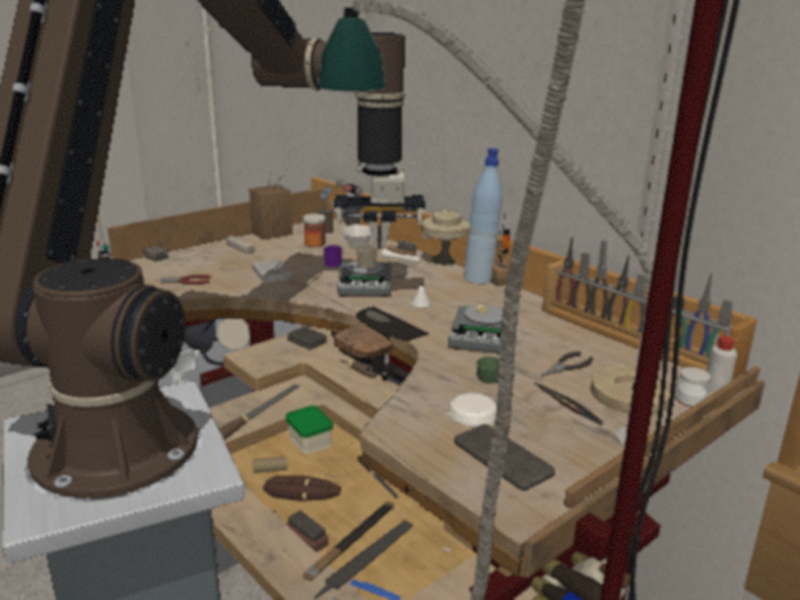

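The near view shows the round key at (398,319), in line with the closed tips (x≈403), square at (475,319), bar at (561,319) and the cone well clear. I'll refine with this view and press with a force-guarded descent.

```bash
cat >> h.py <<'E'
def press(p):
    bot.line_to([p[0],p[1],42],80); bot.pause(.4)
    f0=np.mean([(bot.read_state()['contact_force'],bot.pause(.02))[0] for _ in range(5)],axis=0)
    log=[];z=38.
    bot.line_to([p[0],p[1],z],30)
    while z>27.5:
        z-=.4; bot.line_to([p[0],p[1],z],12); bot.pause(.03)
        s=bot.read_state(); f=s['contact_force']-f0; log.append((round(z,1),round(s['tcp_pos'][2],1),round(f[2],1)))
        if f[2]>7: break
    print(log)
    bot.pause(.55); print("hold",(bot.read_state()['contact_force']-f0).round(1))
    bot.line_to([p[0],p[1],50],40); bot.pause(.2)
    print("t",bot.read_state()['t'])
E
python3 - <<'E'
from h import *
s=bot.read_state(); P=np.load("plan.npz")
Q={n:ray("wrist",uv,34.5,s) for n,uv in dict(round=(398.5,319),square=(475.5,319),bar=(561,319)).items()}
for n in Q: print(n,P[n].round(1),Q[n].round(1))
p=(P["round"]+Q["round"])/2
if np.linalg.norm(P["round"]-Q["round"])<5: press(p)
E
```

```text
round [603.7 382.2  34.5] [603.7 380.6  34.5]
square [571.2 397.7  34.5] [571.7 395.9  34.5]
bar [535.6 414.6  34.5] [536.1 412.8  34.5]
[(37.6, np.float64(37.6), np.float64(0.9)), (37.2, np.float64(37.2), np.float64(0.3)), (36.8, np.float64(36.8), np.float64(-0.5)), (36.4, np.float64(36.4), np.float64(1.2)), (36.0, np.float64(36.0), np.float64(0.5)), (35.6, np.float64(35.6), np.float64(-0.2)), (35.2, np.float64(35.2), np.float64(0.4)), (34.8, np.float64(34.9), np.float64(1.2)), (34.4, np.float64(34.5), np.float64(1.8)), (34.0, np.float64(34.0), np.float64(2.2)), (33.6, np.float64(33.6), np.float64(1.7)), (33.2, np.float64(33.2), np.float64(2.4)), (32.8, np.float64(32.8), np.float64(2.4)), (32.4, np.float64(32.4), np.float64(1.2)), (32.0, np.float64(32.1), np.float64(2.3)), (31.6, np.float64(31.7), np.float64(2.8)), (31.2, np.float64(31.3), np.float64(3.7)), (30.8, np.float64(30.9), np.float64(3.1)), (30.4, np.float64(30.5), np.float64(3.2)), (30.0, np.float64(30.1), np.float64(3.9)), (29.6, np.float64(29.8), np.float64(5.3)), (29.2, np.float64(29.7), np.float64(8.3))]
hold [-0.9 -0.8  6.8]
t 14.4417
```

The round key went fully down (contact at 34.8, stop at 29.7 mm, about 7 N). Now the bar.

Run:
```python
from h import *
P=np.load("plan.npz"); p=P["bar"]+[.2,-.9,0]+1*P["yb"]
s=bot.read_state()['tcp_pos']; bot.line_to([s[0],s[1],60],80); bot.line_to([p[0],p[1],60],100)
press(p)
a=bot.read_state()['tcp_pos']; bot.line_to([a[0],a[1],150],120); bot.pause(.3)
im=bot.camera("wrist");cv2.imwrite("pics/w3.png",cv2.resize(im[:,:,::-1],(800,600)))
print(bot.read_state()['t'])
```

```text
[(37.6, np.float64(37.6), np.float64(0.4)), (37.2, np.float64(37.2), np.float64(-0.1)), (36.8, np.float64(36.8), np.float64(-0.2)), (36.4, np.float64(36.4), np.float64(-0.4)), (36.0, np.float64(36.0), np.float64(-0.6)), (35.6, np.float64(35.6), np.float64(-0.3)), (35.2, np.float64(35.2), np.float64(-0.6)), (34.8, np.float64(34.9), np.float64(1.1)), (34.4, np.float64(34.5), np.float64(0.6)), (34.0, np.float64(34.1), np.float64(0.7)), (33.6, np.float64(33.6), np.float64(0.9)), (33.2, np.float64(33.2), np.float64(2.4)), (32.8, np.float64(32.8), np.float64(2.4)), (32.4, np.float64(32.5), np.float64(1.8)), (32.0, np.float64(32.0), np.float64(1.8)), (31.6, np.float64(31.6), np.float64(2.2)), (31.2, np.float64(31.2), np.float64(1.9)), (30.8, np.float64(30.8), np.float64(3.6)), (30.4, np.float64(30.4), np.float64(2.3)), (30.0, np.float64(30.0), np.float64(3.0)), (29.6, np.float64(29.8), np.float64(4.9)), (29.2, np.float64(29.8), np.float64(8.2))]
hold [-1.1 -0.9  6.7]
t 24.4167
25.75
```

View pics/w3.png

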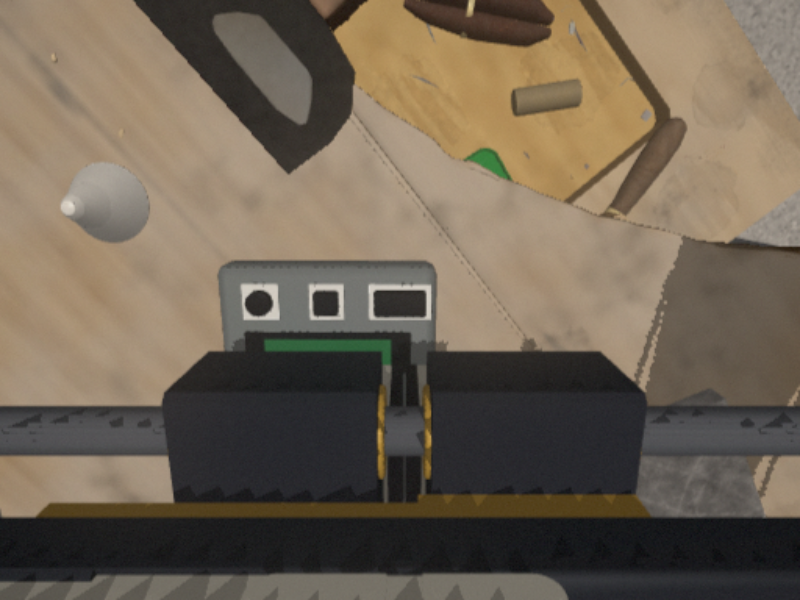

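The balance is unmoved, with its keys up at (259,302), (325,303) and (401,302), and the fingers are withdrawn.

```bash
python3 -c "
from plant import bot
print(bot.close_job())"
```

```text
the job is handed in; nothing more can be done
None
```

I pressed the round key and then the bar key of the beaker's balance fully down, each at about 8 N peak and held for about half a second. I then withdrew the fingers and handed the job in at about 26 s; no verdict came back.

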